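# Ice pack through the gap onto the chill plate, switch on

### The job

Push the yellow ice pack along the bench, through the narrow gap between the olive lunchbox and the wooden bowl, until it lies wholly on the metal chill plate beyond them; then push the red toggle lever all the way over to its other side to switch the plate on. Only push with the fingers: do not pick the ice pack up or tip it, and leave the steel tumbler and the grey spoon where they are.

Things in the scene. Friction and masses are not known exactly. Their poses are not given: they have to be found in the camera images.
- ice_pack: Rigid yellow ice pack lying flat on the bench, a slab 60 mm (its x) by 100 mm (its y) by 22 mm high, vertical corners rounded to 12 mm radius, about 0.2 kg. Origin at the centre of its underside; z up. It starts beyond the gap's +y mouth, somewhat off its middle and turned; it slides on the bench and stops at once when no longer pushed. Its x, y axes start within about 20 degrees of the chill plate's.
- pack_end_a (a point): Middle of the ice pack's +y short end face, 50 mm from the pack's centre, 11 mm above its underside.
- pack_end_b (a point): Middle of the ice pack's -y short end face, 50 mm from the pack's centre, 11 mm above its underside.
- chill_plate: Bare metal plate let in flush with the black bench (no step), 110 mm (its x) by 150 mm (its y). Origin at its centre at bench height. The way through the gap runs along its -y direction onto its middle line.
- gap (a point): Middle of the gap between lunchbox and bowl, at bench height, 145 mm from the plate's centre along the plate's +y; same axes as the plate. The gap is 68 mm wide along its x. Lunchbox and bowl stand on either side (x = -84 and +84 mm, which is which varies).
- lunchbox: Olive closed lunchbox with grey latch on its +y end, does not move; 100 mm (its x) by 120 mm (its y), 46 mm high, latch juts 7 mm. Parallel to the plate; origin at the centre of its underside. Its long side bounds the gap.
- bowl: Little round wooden bowl, does not move; 100 mm across, 42 mm high. Origin at the centre of its underside.
- switch (a joint): Angle of the red toggle lever, rad: 0 to 0.15 at the start, leaning to the -x side of its white housing (off), 1.0 fully over to the +x side (on). Pushing sideways near its tip in the housing's +x direction turns it; about 1 N at the tip; it stays where it is left and stops hard at both ends.
- switch_base: White housing of the toggle switch, fixed to the bench; origin at the centre of its underside; 70 by 50 mm, top 25 mm (axle boss 35 mm) above the bench; its x axis is the direction in which the lever is pushed to switch on.
- switch_tip (a point): Centre of the red ball, 26 mm across, at the tip of the toggle lever, 60 mm from the lever axis, which lies 22 mm above the bench over the middle of the housing; the lever swings in the housing's x-z plane.
- tumbler: Bystander: steel tumbler with black twist cap, 72 mm across, 154 mm high, loose. Origin at the centre of its underside.
- spoon: Bystander: grey plastic spoon, 150 mm long, lying loose beside the switch. Lies along its x.
Mind the look-alikes: they are no part of the job. Several things have the shape of the ice_pack; the one meant has the colours described above. Several things have the shape of the switch_base; the one meant has the colours described above.

How it is judged:
By the outcome, as a careful person would: the job done as asked, in the order asked, and still so for the second after the job is handed in, with the robot touching nothing.
It also fails if it takes over 64 s, if anything falls off the work surface, if the arm or the gripper's body presses on something with over 40 N, if the wrist force passes 120 N, or if a joint passes its speed limit or range.

### The arm

A 6-joint arm with a two-finger parallel gripper is mounted at the origin on the work surface. World frame = base frame: x ahead of the robot, y to its left, z up, the work surface at z = 0. Lengths are in m, angles in rad, forces in N, time in s.
With the tool pointing down it reaches from about 0.375 to 0.9 m from the base axis. Payload 3.1 kg.
Tool frame: the origin (TCP) lies on the centre line of the jaws, within the pads' length; the fingertips stand 19 mm ahead of it and the grasp point (between the pads) is the TCP; z points along the fingers, y is the direction in which the jaws open and shut (so a half turn about z gives the same grasp; the last joint's range is limited). The gripper opens to 85 mm and grips with 20 to 120 N. Pads are 22 mm wide; open, the fingers measure 114 mm over their backs; the gripper's body (76 mm by 85 mm) begins 54 mm behind the grasp point. The pads swing forward as they close: fully open they stand 13 mm farther back than shut.
Start: joints at [-1.399, 0.527, 1.433, -0, 1.181, -0.178], TCP at [0.215, -0.587, 0.225] pointing down, gripper open.
Joint ranges: [-3.08, 3.08], [-0.75, 2.2], [0.22, 2.44], [-1.43, 4.57], [0, 2.65], [-2.85, 2.85]. Speed limits (rad/s): [2.79, 2.79, 3.14, 3.14, 3.14, 3.14].

### API

Orientations are given as a unit quaternion [x, y, z, w].
In Python, from station import manip, imaging, workorder gives the robot as it stands.
- The arm moves only by the shell command python3 -m creep 'ROWS' [FORCE]. ROWS is a JSON object of lists of equal length, an entry for each row: "claw": the finger opening in cm, from 0 to 8.54; "dp": the shift along the tool's x, y, z in cm, a list of three; "roll": the turn about the tool's z in rad. In form: {"claw": [claw, ...], "dp": [[dx, dy, dz], ...], "roll": [roll, ...]}. A call has 1 to 12 rows; each row is the pose to reach, as a shift and turn from the pose commanded when the call began, along the tool's axes at that moment; what a row does not reach only later rows make up. A row lasts 1/10 s, in which the tool goes at most 50 mm and 8.59 degrees, less where a joint would pass 70% of its speed; a pose out of reach is approached as far as the arm can. A call with a gripper value outside its range is refused whole. The fingers move at their own pace and stop on an object; FORCE is the grip in N (left out, the last holds). Time passes only in rows, so rows that repeat a pose let the fingers close. It gives the time, the measured TCP pose, the force and the opening at its end, in the units of the state.
- manip.sense(): the state, without advancing time (a new reading comes with each control period).
- imaging.snapshot(name): name is "side" or "top"; returns a dict with "image" (420x560x3 uint8, red, green, blue), "z_map" (420x560 float32, m along the optical axis (not along the pixel's ray), 0 where there is no reading), "vfov" (degrees; the focal length in pixels is half the picture's height over the tangent of half this angle, whatever the lens; pixels are square), "cx", "cy" (the principal point, pixels), "R" (3x3) and "t" (3): a world point X has camera coordinates R X + t. Camera axes: x right, y down, z forward; pixel columns grow to the right and rows downward; lengths in m; the calibration is good to about 2 mm. A picture is of the moment at which its call begins.
- workorder.sign_off(): hands the job in, once; it reports no verdict.
The state is a dict: "t": time; "q": joint angles; "qd": joint speeds; "tau": joint torques, N m; "tcp_pos": TCP position; "tool_rot": TCP orientation; "force": force on the tool from outside, world axes, zero at the start; "ft_torque": the same for the moment, N m; "finger_gap": opening from 0.0 (shut) to 1.0 (fully open).
Only numpy, scipy, OpenCV 4.12 (cv2) and the standard library are available. Lean on these libraries where they do the work, as an engineer would, in place of code of your own. Each camera call takes 0.05 s, during which the arm holds its last target.

## Working session

There is one attempt and no reset: what is moved stays moved. The work goes in short steps, Python scripts to look and compute and a shell command to move; the robot and the scene stay as the last step left them, time stands still between calls to the robot, and variables do not carry over. Pictures are saved under pics/ and viewed, and the job is handed in when it is done.

```bash
mkdir -p pics; ls
cat > h.py <<'E'
import numpy as np,cv2
from station import manip, imaging, workorder
def snap(n,f):
    s=imaging.snapshot(n); cv2.imwrite('pics/'+f,cv2.cvtColor(s['image'],cv2.COLOR_RGB2BGR)); np.savez(f'{n}.npz',**s); return s
def cast(s,uv,z):
    f=210/np.tan(np.radians(s['vfov'])/2)
    uv=np.atleast_2d(uv).astype(float)
    d=np.c_[(uv[:,0]-s['cx'])/f,(uv[:,1]-s['cy'])/f,np.ones(len(uv))]@np.asarray(s['R'])
    c=-np.asarray(s['R']).T@np.asarray(s['t'])
    return c+d*((z-c[2])/d[:,2])[:,None]
E
python3 - <<'E'
from h import *
print(manip.sense())
for n in('top','side'):
    s=snap(n,n+'1.png'); print(n,s['vfov'],s['cx'],s['cy'],s['R'],s['t'])
E
```

```text
pics
{'t': 0.0, 'q': array([-1.39847458e+00,  5.28471801e-01,  1.43392235e+00,  2.46293314e-05,
        1.18139935e+00, -1.78538443e-01]), 'qd': array([0.00014649, 0.00027749, 0.00124031, 0.00075357, 0.00040698,
       0.0006576 ]), 'tau': array([-8.32644673e-04, -4.42354345e+01, -1.78025436e+01, -1.35716355e-04,
        8.27031385e-03,  2.41525430e-05]), 'tcp_pos': array([ 0.21469895, -0.58617897,  0.2241238 ]), 'tool_rot': array([ 9.84651786e-01,  1.74526927e-01,  1.48080523e-05, -1.10038264e-03]), 'force': array([ 0.21865914,  0.21495443, -0.45472568]), 'ft_torque': array([-0.02596511, -0.02504676,  0.08955677]), 'finger_gap': 0.9954424570188274}
top 43.0298697429708 284.16408239773784 210.80152300710438 [[ 2.35358291e-03 -9.99996980e-01  7.08205858e-04]
 [-9.95143618e-01 -2.41185064e-03 -9.84040820e-02]
 [ 9.84054929e-02 -4.73164374e-04 -9.95146288e-01]] [-0.05689853  0.58439236  1.32540989]
side 57.45565417404721 278.77683505205346 209.18112905309303 [[-0.96028457 -0.27875435  0.01222952]
 [-0.20798287  0.68588871 -0.697352  ]
 [ 0.18600182 -0.67219989 -0.71662447]] [0.51919173 0.20438728 0.84770691]
```

View pics/top1.png

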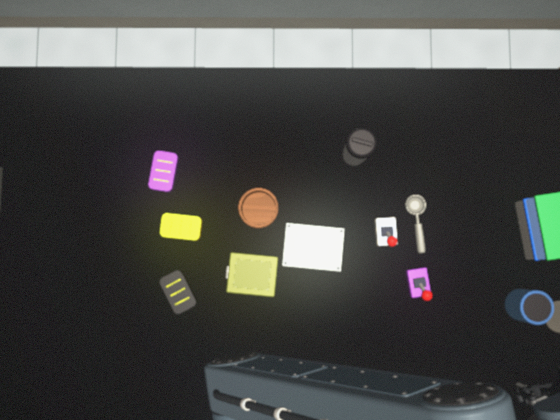

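View pics/side1.png

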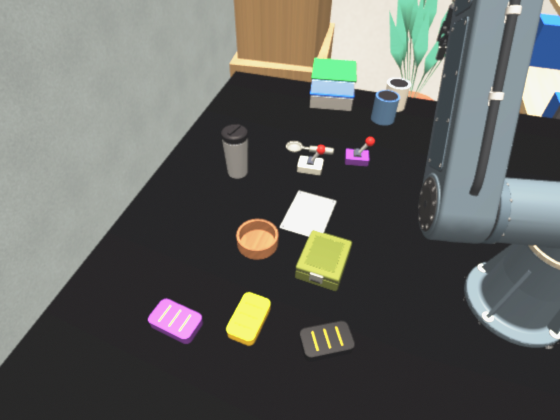

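The top view shows the yellow pack at (180,227), bowl at (258,208), lunchbox at (252,274), plate at (313,247), white switch at (386,232) with its red ball at (392,241), the spoon just right of it at (418,222), and the tumbler at (360,145).

```bash
cat >> h.py <<'E'
def big(m,box=None):
    m=m.astype(np.uint8)
    if box: 
        k=np.zeros_like(m); x0,y0,x1,y1=box; k[y0:y1,x0:x1]=1; m&=k
    c,_=cv2.findContours(m,cv2.RETR_EXTERNAL,cv2.CHAIN_APPROX_NONE)
    return max(c,key=cv2.contourArea)[:,0,:]
def rect(s,c,z):
    P=cast(s,c,z)[:,:2].astype(np.float32)
    (cx,cy),(w,h),a=cv2.minAreaRect((P*1000).astype(np.float32))
    return round(cx,1),round(cy,1),round(w,1),round(h,1),round(a,2)
def pack(s,box=(60,60,420,400)):
    hsv=cv2.cvtColor(s['image'],cv2.COLOR_RGB2HSV)
    H,S,V=cv2.split(hsv)
    m=(H>25)&(H<33)&(S>190)&(V>185)
    return big(m,box)
E
cat > m.py <<'E'
from h import *
s=dict(np.load('top.npz'))
im=s['image'];H,S,V=cv2.split(cv2.cvtColor(im,cv2.COLOR_RGB2HSV))
for n,(u,v) in dict(pack=(180,227),lunch=(252,285),bowl=(258,190),plate=(313,247),sw=(379,225),ball=(392,241)).items(): print(n,H[v,u],S[v,u],V[v,u],im[v,u])
c=pack(s); print('pack',rect(s,c,.022))
plate=big((S<60)&(V>130),(270,205,360,285)); print('plate',rect(s,plate,0))
l=big((H>22)&(H<35)&(S>70)&(V>80),(215,245,282,305)); print('lunch',rect(s,l,.046))
b=big((H<20)&(S>80)&(V>60),(230,180,285,235)); 
P=cast(s,b,.042)[:,:2]*1000; print('bowl',cv2.minEnclosingCircle(P.astype(np.float32)))
h=big((S<60)&(V>130),(370,210,401,255)); print('sw',rect(s,h,.025))
r=big(((H<8)|(H>172))&(S>150)&(V>100),(370,210,402,255)); c,_=cv2.minEnclosingCircle(r.astype(np.float32)); print('ballpix',c,[cast(s,c,z)[0].round(4) for z in(.05,.06,.07)])
t=dict(np.load('side.npz'));im=t['image'];H,S,V=cv2.split(cv2.cvtColor(im,cv2.COLOR_RGB2HSV))
r=big(((H<8)|(H>172))&(S>150)&(V>100),(300,130,335,165)); c2,_=cv2.minEnclosingCircle(r.astype(np.float32)); print('side',c2,[cast(t,c2,z)[0].round(4) for z in(.05,.06,.07)])
print('pack side',rect(t,pack(t,(200,280,290,350)),.022))
h=big((S<60)&(V>150),(290,150,330,180)); print('sw side',rect(t,h,.025))
g=big((S<60)&(V>90),(403,190,430,255)); print('spoon',cast(s,g,.005)[:,:2].min(0),cast(s,g,.005)[:,:2].max(0))
cv2.imwrite('pics/z1.png',cv2.resize(s['image'][180:300,360:460][...,::-1],None,fx=6,fy=5,interpolation=2))
E
python3 m.py
```

```text
pack 30 163 246 [245 246  89]
lunch 31 101 218 [214 218 132]
bowl 12 138 157 [157 107  72]
plate 30 1 246 [246 246 245]
sw 90 1 247 [246 247 247]
ball 2 168 245 [245  94  84]Traceback (most recent call last):
  File "m.py", line 5, in <module>
    c=pack(s); print('pack',rect(s,c,.022))
  File "h.py", line 25, in pack
    return big(m,box)
  File "h.py", line 16, in big
    return max(c,key=cv2.contourArea)[:,0,:]
           ~~~^^^^^^^^^^^^^^^^^^^^^^^
ValueError: max() iterable argument is empty
```

```bash
python3 -c "
from h import *
a=np.load('side.npz')['image'][110:200,260:400][...,::-1]
cv2.imwrite('pics/z2.png',cv2.resize(a,None,fx=5,fy=5,interpolation=2))"
```

```text
(no output)
```

View pics/z2.png

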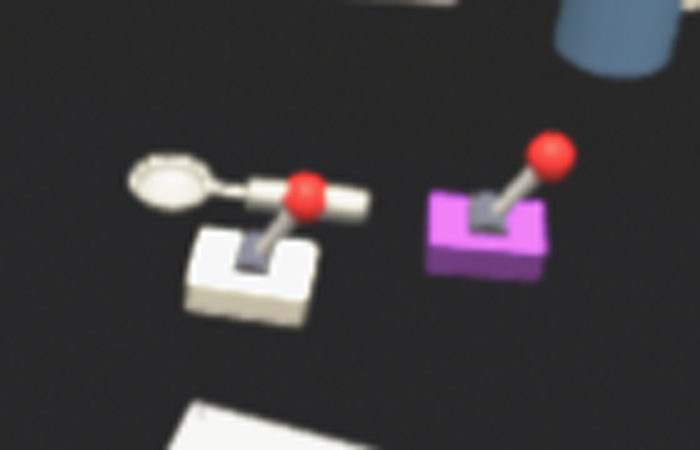

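The lever leans toward world −x (to the right in the side view), so it has to be pushed toward world +x.

```bash
sed -i 's/(S>190)&(V>185)/(S>125)\&(V>160)/' h.py; sed -i 's/(S>150)&(V>100)/(S>90)\&(V>100)/g' m.py; sed -i 's/(S>80)&(V>60)/(S>70)\&(V>40)/' m.py
sed -i 's/(60,60,420,400)/(60,60,215,400)/' h.py
python3 m.py
```

```text
pack 30 163 246 [245 246  89]
lunch 31 101 218 [214 218 132]
bowl 12 138 157 [157 107  72]
plate 30 1 246 [246 246 245]
sw 90 1 247 [246 247 247]
ball 2 168 245 [245  94  84]
pack (545.0, 209.4, 103.6, 62.6, 84.03)
plate (494.8, -130.3, 154.8, 114.6, 84.68)
lunch (425.3, 24.2, 123.6, 103.4, 84.49)
bowl ((592.3712768554688, 11.338812828063965), 54.152225494384766)
sw (534.6, -314.9, 72.4, 53.8, 3.57)
ballpix (391.6875, 241.0) [array([ 0.5076, -0.3233,  0.05  ]), array([ 0.5071, -0.3212,  0.06  ]), array([ 0.5067, -0.3192,  0.07  ])]
side (320.5714416503906, 148.92857360839844) [array([ 0.5139, -0.3539,  0.05  ]), array([ 0.512 , -0.3405,  0.06  ]), array([ 0.5102, -0.3272,  0.07  ])]
pack side (545.5, 209.2, 104.0, 63.1, 83.96)
sw side (535.5, -315.6, 73.3, 103.4, 4.47)
spoon [ 0.5431925 -0.4242404] [ 0.55095477 -0.42147407]
```

```bash
cat >> h.py <<'E'
from scipy.spatial.transform import Rotation as Ro
G=np.array([508.3,14.1]); YAW=np.radians(-5.4)
EX=np.array([np.cos(YAW),np.sin(YAW)]); EY=np.array([-EX[1],EX[0]])
def gap(w): w=np.asarray(w)[...,:2]-G; return np.round(np.stack([w@EX,w@EY],-1),1)
def to(gx,gy,z,yaw=0,world=False):
    "print dp (cm) and roll to reach gap-frame pose (mm); yaw=deg of tool y vs gap x"
    s=manip.sense(); R=Ro.from_quat(s['tool_rot']).as_matrix()
    w=np.array([gx,gy]) if world else G+gx*EX+gy*EY
    d=np.r_[w,z]-s['tcp_pos']*1000
    cur=np.arctan2(R[1,1],R[0,1]); roll=-(YAW+np.radians(yaw)-cur)
    roll=(roll+np.pi)%(2*np.pi)-np.pi
    print('dp',(R.T@d/10).round(2),'roll',round(roll,3))
def where():
    s=manip.sense(); R=Ro.from_quat(s['tool_rot']).as_matrix()
    print('t',round(s['t'],2),'gap xy',gap(s['tcp_pos']*1000),'world',(s['tcp_pos']*1000).round(1),'yaw',round(np.degrees(np.arctan2(R[1,1],R[0,1])-YAW),2),'tilt',R[:,2].round(3),'F',s['force'].round(1),'gap',round(s['finger_gap'],3))
E
python3 - <<'E'
from h import *
s=dict(np.load('top.npz'));H,S,V=cv2.split(cv2.cvtColor(s['image'],cv2.COLOR_RGB2HSV))
p=big((H>135)&(H<165)&(S>60)&(V>80),(130,130,200,200)); print('purple',gap(cast(s,p,.022)*1000).min(0),gap(cast(s,p,.022)*1000).max(0))
p=pack(s); q=gap(cast(s,p,.022)*1000);print('pack',q.min(0),q.max(0))
where(); to(75,198,150); to(75,198,60)
E
```

```text
purple [101.8 223.8] [210.3 295.4]
pack [-13.5 145.9] [ 49.6 249.6]
t 0.1 gap xy [-235.8 -625.3] world [ 214.7 -586.3  224.2] yaw -64.5 tilt [-0.     0.002 -1.   ] F [-0.2 -0.4 -0.4] gap 1.001
dp [ 63.49 -60.92   7.56] roll -1.126
dp [ 63.49 -60.9   16.56] roll -1.126
```

```bash
python3 -m creep '{"claw":[8,6,4,2,0,0,0,0,0,0,0,0],"dp":[[63.5,-60.9,3],[63.5,-60.9,3],[63.5,-60.9,3],[63.5,-60.9,3],[63.5,-60.9,3],[63.5,-60.9,3],[63.5,-60.9,3],[63.5,-60.9,3],[63.5,-60.9,3],[63.5,-60.9,3],[63.5,-60.9,3],[63.5,-60.9,3]],"roll":[-1.126,-1.126,-1.126,-1.126,-1.126,-1.126,-1.126,-1.126,-1.126,-1.126,-1.126,-1.126]}'; python3 -c "
from h import *
where();to(75,198,100)"
```

```text
t: 1.3
tcp_pos: [0.479, -0.0464, 0.2045]
tool_rot: [0.74, 0.673, -0.0, -0.0]
force: [1.0, -0.2, 0.1]
finger_gap: 0.001
t 1.3 gap xy [-23.5 -63. ] world [479.  -46.4 204.5] yaw 0.02 tilt [-0. -0. -1.] F [ 1.  -0.2  0.1] gap 0.001
dp [26.09  9.86 10.45] roll 0.0
```

```bash
python3 -m creep '{"claw":[0,0,0,0,0,0,0,0,0],"dp":[[26.1,9.9,3],[26.1,9.9,6],[26.1,9.9,10],[26.1,9.9,10],[26.1,9.9,10],[26.1,9.9,10],[26.1,9.9,10],[26.1,9.9,10],[26.1,9.9,10]],"roll":[0,0,0,0,0,0,0,0,0]}'; python3 -c "
from h import *
where();to(75,198,26)"
```

```text
t: 2.2
tcp_pos: [0.6011, 0.2014, 0.1047]
tool_rot: [0.74, 0.673, -0.0, -0.0]
force: [0.0, -0.4, 0.3]
finger_gap: 0.001
t 2.2 gap xy [ 74.8 195.2] world [601.1 201.4 104.7] yaw -0.01 tilt [-0.001 -0.    -1.   ] F [ 0.  -0.4  0.3] gap 0.001
dp [0.29 0.03 7.87] roll -0.0
```

```bash
python3 -m creep '{"claw":[0,0,0,0],"dp":[[0.2,0,4],[0.2,0,7],[0.2,0,7.8],[0.2,0,7.8]],"roll":[0,0,0,0]}'; python3 -c "
from h import *
where();snap('top','top2.png');snap('side','side2.png')"
```

```text
t: 2.6
tcp_pos: [0.6011, 0.2028, 0.0264]
tool_rot: [0.74, 0.672, -0.001, -0.001]
force: [0.2, 0.0, -0.3]
finger_gap: -0.0
t 2.6 gap xy [ 74.7 196.6] world [601.1 202.8  26.4] yaw -0.08 tilt [-0.002 -0.    -1.   ] F [ 0.2  0.  -0.3] gap -0.0
```

View pics/side2.png

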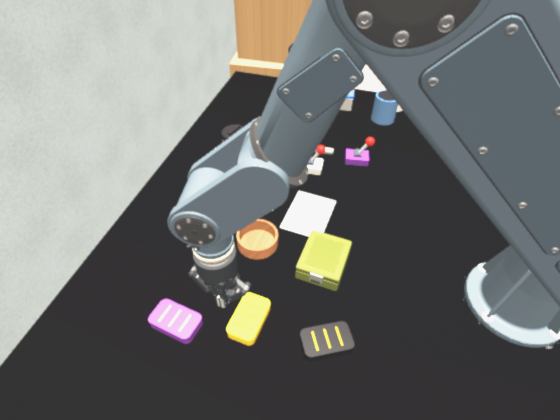

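View pics/top2.png

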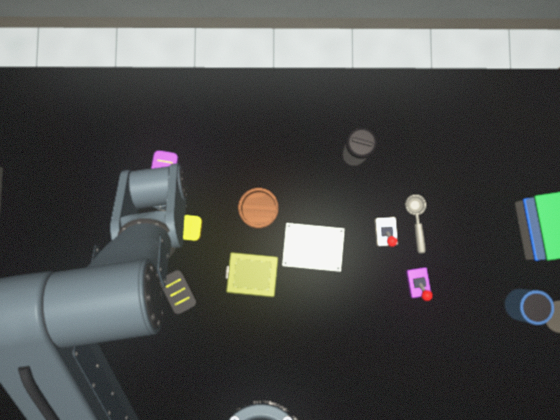

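The gripper is beside the pack on its +x side, with its fingertips near (235,300) in the side view. Pack, gap and black look-alike are all clear of it.

```bash
python3 -m creep '{"claw":[0,0,0,0,0,0,0],"dp":[[0.15,-0.6,0],[0.15,-1.2,0],[0.15,-1.6,0],[0.15,-2,0],[0.15,-2.3,0],[0.15,-2.6,0],[0.15,-2.6,0]],"roll":[0,0,0,0,0,0,0]}'
cat > look.py <<'E'
import sys
from h import *
where();t=snap('side',sys.argv[1]+'.png')
box=tuple(map(int,sys.argv[2:6])) if len(sys.argv)>5 else (200,270,300,360)
p=pack(t,box); r=rect(t,p,.022); a=r[4]+(0 if r[2]>r[3] else 90); a=(a-84.6+90)%180-90
q=gap(cast(t,p,.022)*1000); print('side pack gap',gap(r[:2]),r[2:4],'relyaw',round(a,2),'ext',q.min(0),q.max(0))
E
python3 look.py s3
```

```text
t: 3.4
tcp_pos: [0.5755, 0.2082, 0.0266]
tool_rot: [0.739, 0.673, -0.0, -0.0]
force: [0.5, -0.1, -0.2]
finger_gap: 0.004
t 3.4 gap xy [ 48.6 199.5] world [575.5 208.2  26.6] yaw 0.03 tilt [-0.001 -0.    -1.   ] F [ 0.5 -0.1 -0.2] gap 0.004
side pack gap [ 18.5 199.6] (107.7, 64.7) relyaw -0.59 ext [-14.  145.9] [ 51.1 253.6]
```

View pics/s3.png

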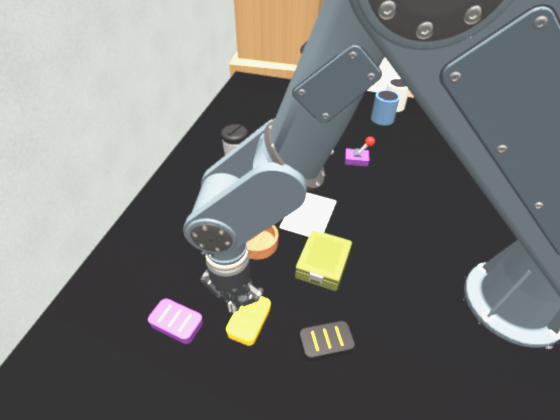

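```bash
python3 -c "
from h import *
a=np.load('side.npz')['image'][240:360,170:310][...,::-1]
cv2.imwrite('pics/z4.png',cv2.resize(a,None,fx=5,fy=5,interpolation=2))"
```

```text
(no output)
```

View pics/z4.png

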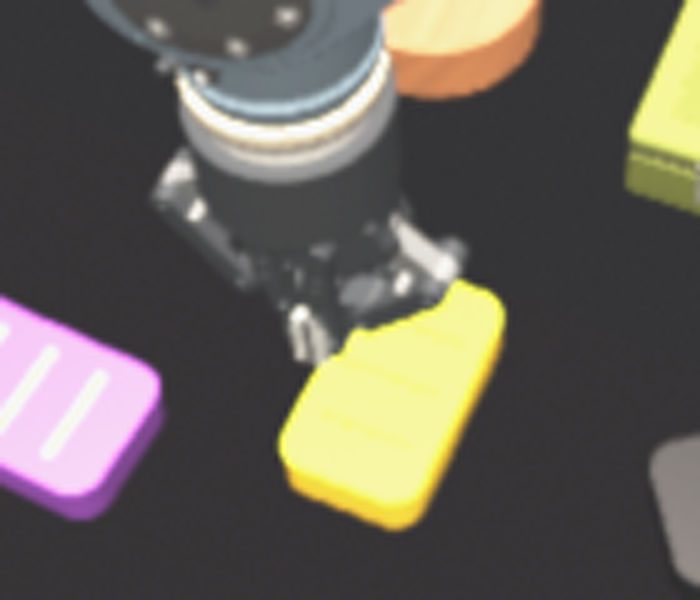

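```bash
python3 -m creep '{"claw":[0,0,0,0],"dp":[[0,-0.3,0],[0,-0.6,0],[0,-0.8,0],[0,-0.8,0]],"roll":[0,0,0,0]}'; python3 look.py s4
```

```text
t: 3.85
tcp_pos: [0.5676, 0.2089, 0.0266]
tool_rot: [0.74, 0.673, -0.0, -0.0]
force: [0.6, 0.2, 0.1]
finger_gap: 0.002
t 3.85 gap xy [ 40.7 199.5] world [567.6 208.9  26.6] yaw 0.02 tilt [-0.001 -0.    -1.   ] F [0.6 0.2 0.1] gap 0.002
side pack gap [ 18.5 200.3] (108.5, 64.7) relyaw -0.59 ext [-14.  146.3] [ 51.1 254.6]
```

```bash
python3 -c "
from h import *
a=np.load('side.npz')['image'][240:360,170:310][...,::-1]
cv2.imwrite('pics/z5.png',cv2.resize(a,None,fx=5,fy=5,interpolation=2))
s=dict(np.load('side.npz'))
c=-s['R'].T@s['t'];print(c)
f=210/np.tan(np.radians(s['vfov'])/2)
for P in ([.5676,.2089,.0266],[.5676,.2089,.0076]):
  k=s['R']@np.array(P)+s['t']; print(k[0]/k[2]*f+s['cx'],k[1]/k[2]*f+s['cy'],k[2])
print(s['z_map'][285:325:4,225:265:4].round(3))
"
```

```text
[0.38340584 0.57436852 0.74366793]
238.34362691960987 311.05480341474146 0.7937967722521688
238.9152162809393 315.6240503858628 0.8074126371517106
[[0.657 0.653 0.653 0.657 0.663 0.669 0.681 0.702 0.873 0.871]
 [0.666 0.664 0.662 0.666 0.67  0.696 0.69  0.693 0.707 0.861]
 [0.723 0.722 0.707 0.697 0.709 0.704 0.698 0.707 0.704 0.706]
 [0.73  0.726 0.753 0.714 0.722 0.75  0.746 0.711 0.709 0.703]
 [0.839 0.747 0.748 0.725 0.738 0.741 0.725 0.711 0.707 0.7  ]
 [0.835 0.833 0.755 0.744 0.749 0.734 0.732 0.721 0.809 0.809]
 [0.828 0.827 0.766 0.76  0.763 0.8   0.803 0.803 0.801 0.803]
 [0.82  0.822 0.781 0.774 0.775 0.794 0.796 0.796 0.798 0.798]
 [0.813 0.813 0.789 0.79  0.789 0.792 0.793 0.789 0.789 0.788]
 [0.806 0.807 0.783 0.782 0.783 0.784 0.783 0.786 0.782 0.781]]
```

View pics/z5.png

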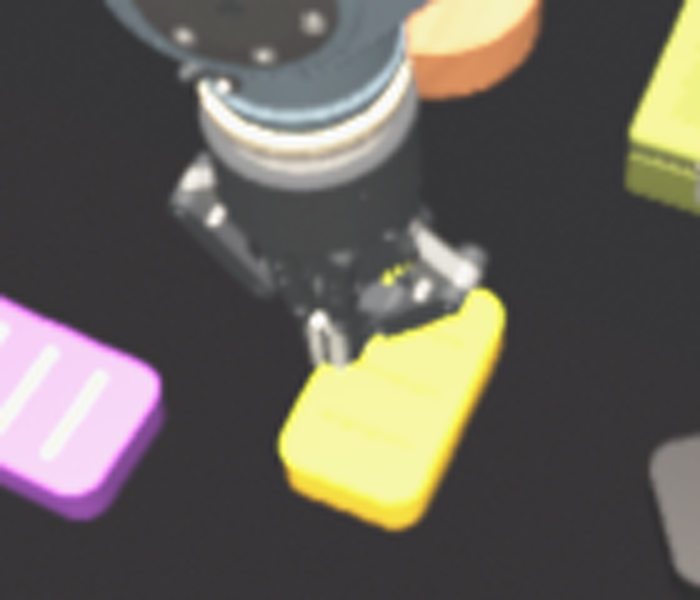

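```bash
python3 -c "
from h import *
s=dict(np.load('side.npz'));f=210/np.tan(np.radians(s['vfov'])/2)
v,u=np.mgrid[285:330,215:270];z=s['z_map'][v,u]
C=np.stack([(u-s['cx'])/f*z,(v-s['cy'])/f*z,z],-1)
W=((C-s['t'])@s['R'])*1000
g=gap(W)
for r in range(298,322,2):
  print(r,[tuple(np.r_[g[r-285,k-215],W[r-285,k-215,2]].round().astype(int)) for k in range(228,246,3)])
"
```

```text
298 [(np.int64(48), np.int64(218), np.int64(102)), (np.int64(45), np.int64(214), np.int64(97)), (np.int64(35), np.int64(217), np.int64(108)), (np.int64(28), np.int64(218), np.int64(114)), (np.int64(24), np.int64(215), np.int64(111)), (np.int64(27), np.int64(199), np.int64(85))]
300 [(np.int64(52), np.int64(213), np.int64(84)), (np.int64(45), np.int64(214), np.int64(89)), (np.int64(35), np.int64(218), np.int64(102)), (np.int64(29), np.int64(218), np.int64(106)), (np.int64(25), np.int64(214), np.int64(102)), (np.int64(25), np.int64(203), np.int64(85))]
302 [(np.int64(54), np.int64(213), np.int64(75)), (np.int64(46), np.int64(213), np.int64(81)), (np.int64(44), np.int64(206), np.int64(71)), (np.int64(30), np.int64(216), np.int64(96)), (np.int64(26), np.int64(213), np.int64(92)), (np.int64(22), np.int64(208), np.int64(88))]
304 [(np.int64(78), np.int64(179), np.int64(-2)), (np.int64(47), np.int64(213), np.int64(72)), (np.int64(42), np.int64(210), np.int64(69)), (np.int64(33), np.int64(214), np.int64(82)), (np.int64(26), np.int64(214), np.int64(86)), (np.int64(22), np.int64(209), np.int64
[... 1499 characters left out ...]
 np.int64(22)), (np.int64(41), np.int64(207), np.int64(19)), (np.int64(34), np.int64(206), np.int64(21)), (np.int64(28), np.int64(204), np.int64(22))]
318 [(np.int64(62), np.int64(209), np.int64(-1)), (np.int64(49), np.int64(217), np.int64(21)), (np.int64(44), np.int64(214), np.int64(19)), (np.int64(38), np.int64(212), np.int64(21)), (np.int64(32), np.int64(211), np.int64(23)), (np.int64(26), np.int64(208), np.int64(22))]
320 [(np.int64(60), np.int64(213), np.int64(-1)), (np.int64(47), np.int64(221), np.int64(22)), (np.int64(42), np.int64(218), np.int64(19)), (np.int64(36), np.int64(216), np.int64(20)), (np.int64(30), np.int64(214), np.int64(21)), (np.int64(25), np.int64(211), np.int64(21))]
```

The depth map puts the fingertips about 35 mm above the bench, over the pack's edge, and the pack hasn't moved. So the tips are higher than the stated 19 mm offset implies. I'll back out and feel for the bench next to the pack.

```bash
python3 -m creep '{"claw":[0,0,0,0],"dp":[[0,1.5,0],[0,3,0],[0,3.3,0],[0,3.3,0]],"roll":[0,0,0,0]}'; python3 -m creep '{"claw":[0,0,0,0,0],"dp":[[0,0,0.3],[0,0,0.6],[0,0,0.9],[0,0,1.2],[0,0,1.2]],"roll":[0,0,0,0,0]}'; python3 look.py s5;  python3 -c "
from h import *
s=dict(np.load('side.npz'));
cv2.imwrite('pics/z6.png',cv2.resize(s['image'][240:360,170:310][...,::-1],None,fx=5,fy=5,interpolation=2))"
```

```text
t: 4.3
tcp_pos: [0.6012, 0.2056, 0.0266]
tool_rot: [0.74, 0.673, 0.0, 0.0]
force: [-0.8, -0.3, -0.2]
finger_gap: 0.002
t: 4.8
tcp_pos: [0.6004, 0.2057, 0.014]
tool_rot: [0.74, 0.673, -0.001, -0.0]
force: [-0.4, -0.9, -1.6]
finger_gap: -0.003
t 4.8 gap xy [ 73.6 199.4] world [600.4 205.7  14. ] yaw 0.02 tilt [-0.001 -0.    -1.   ] F [-0.4 -0.9 -1.6] gap -0.003
side pack gap [ 18.5 199.5] (107.7, 64.7) relyaw -0.63 ext [-14.  145.5] [ 51.1 253.6]
```

View pics/z6.png

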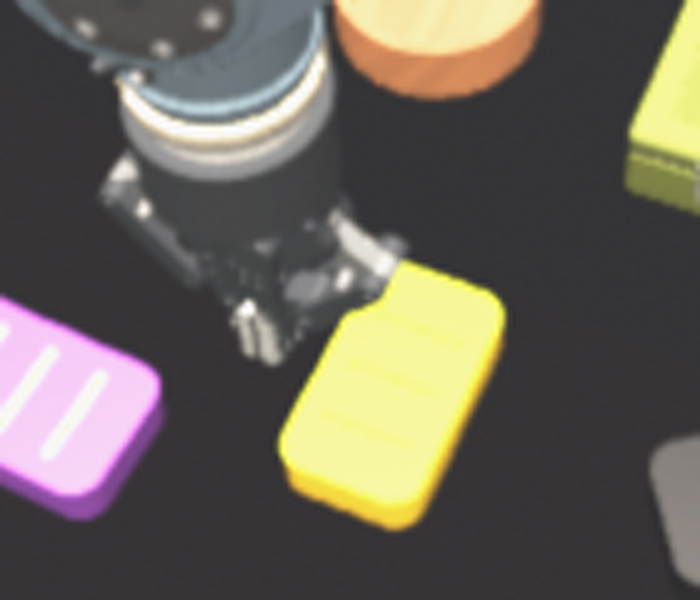

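```bash
python3 -m creep '{"claw":[0,0,0,0],"dp":[[0,0,0.3],[0,0,0.5],[0,0,0.6],[0,0,0.6]],"roll":[0,0,0,0]}';  python3 -c "
from h import *
where();snap('side','s6.png')
s=dict(np.load('side.npz'));f=210/np.tan(np.radians(s['vfov'])/2)
v,u=np.mgrid[280:330,205:260];z=s['z_map'][v,u]
C=np.stack([(u-s['cx'])/f*z,(v-s['cy'])/f*z,z],-1)
W=((C-s['t'])@s['R'])*1000
g=gap(W)
for r in range(292,318,2):
  print(r,[tuple(int(x) for x in np.r_[g[r-280,k-205],W[r-280,k-205,2]].round()) for k in range(212,240,3)])
"
```

```text
t: 5.25
tcp_pos: [0.6009, 0.2057, 0.0085]
tool_rot: [0.74, 0.673, -0.0, -0.0]
force: [0.2, 0.3, -0.3]
finger_gap: -0.004
t 5.25 gap xy [ 74.1 199.5] world [600.9 205.7   8.5] yaw 0.01 tilt [-0. -0. -1.] F [ 0.2  0.3 -0.3] gap -0.004
292 [(82, 218, 102), (81, 212, 93), (66, 222, 117), (60, 220, 119), (56, 217, 117), (52, 213, 112), (46, 212, 115), (39, 212, 119), (34, 210, 119), (30, 206, 115)]
294 [(84, 218, 93), (79, 215, 92), (74, 212, 90), (61, 221, 112), (56, 218, 111), (53, 213, 104), (46, 213, 109), (79, 152, -1), (45, 193, 80), (31, 206, 108)]
296 [(84, 219, 87), (79, 216, 86), (81, 204, 68), (63, 218, 99), (57, 218, 103), (54, 212, 95), (59, 194, 66), (52, 194, 69), (46, 193, 72), (30, 208, 104)]
298 [(90, 213, 67), (79, 218, 82), (77, 211, 72), (64, 219, 92), (57, 219, 97), (62, 202, 68), (55, 201, 72), (49, 200, 72), (38, 206, 89), (29, 210, 101)]
300 [(115, 183, -2), (82, 214, 67), (77, 212, 67), (65, 218, 83), (58, 218, 88), (60, 206, 68), (53, 205, 70), (48, 202, 70), (35, 212, 93), (27, 214, 100)]
302 [(112, 189, 1), (83, 215, 59), (77, 213, 61), (70, 213, 66), (59, 219
[... 453 characters left out ...]
9), (68, 209, 36), (61, 209, 40), (69, 186, -1), (63, 184, 0), (57, 181, -1), (44, 189, 20)]
310 [(103, 205, -2), (96, 203, 0), (90, 201, 1), (74, 212, 29), (67, 211, 33), (62, 208, 32), (67, 191, -1), (61, 188, -1), (48, 197, 22), (42, 194, 21)]
312 [(101, 208, -3), (94, 207, -1), (88, 205, 0), (75, 212, 21), (68, 211, 23), (63, 209, 23), (64, 196, 1), (58, 193, 0), (45, 202, 23), (40, 199, 23)]
314 [(98, 214, 0), (92, 212, 0), (87, 208, -3), (80, 207, 0), (74, 205, 1), (69, 201, -1), (62, 200, 1), (57, 197, -1), (44, 205, 21), (38, 202, 20)]
316 [(97, 216, -4), (89, 216, 1), (84, 213, -1), (78, 211, 0), (72, 208, 0), (66, 206, -1), (60, 204, 0), (48, 211, 21), (41, 210, 24), (36, 207, 22)]
```

```bash
python3 -m creep '{"claw":[0,0,0,0],"dp":[[0,0,0.3],[0,0,0.5],[0,0,0.8],[0,0,0.8]],"roll":[0,0,0,0]}';python3 -m creep '{"claw":[0,0,0],"dp":[[0,0,0.2],[0,0,0.4],[0,0,0.4]],"roll":[0,0,0]}'
```

```text
t: 5.7
tcp_pos: [0.6006, 0.2057, 0.0001]
tool_rot: [0.74, 0.673, -0.0, -0.0]
force: [0.7, 0.0, 0.1]
finger_gap: -0.001
t: 6.0
tcp_pos: [0.6008, 0.2057, -0.0037]
tool_rot: [0.74, 0.673, -0.0, -0.0]
force: [-0.5, -0.4, 0.9]
finger_gap: 0.003
```

```bash
for i in 1 2 3; do python3 -m creep '{"claw":[0,0],"dp":[[0,0,0.2],[0,0,0.2]],"roll":[0,0]}' | grep -E "tcp|force"; done
```

```text
tcp_pos: [0.6008, 0.2057, -0.0056]
force: [0.3, 0.9, 0.7]
tcp_pos: [0.6011, 0.2058, -0.0061]
force: [-1.7, -0.0, 6.5]
tcp_pos: [0.6012, 0.2058, -0.0062]
force: [-4.1, -0.4, 18.0]
```

The bench contact came at reported TCP z = −6 mm, so the reported pose is about 25 mm off along the tool. I'll work at z ≈ 0, which puts the tips about 6 mm up.

```bash
python3 -m creep '{"claw":[0,0,0,0,0,0,0,0,0],"dp":[[0,0,-0.6],[0,0,-1],[0,-0.5,-1],[0,-1,-1],[0,-1.5,-1],[0,-1.8,-1],[0,-2.1,-1],[0,-2.4,-1],[0,-2.4,-1]],"roll":[0,0,0,0,0,0,0,0,0]}'; python3 look.py s7
```

```text
t: 7.5
tcp_pos: [0.5763, 0.208, 0.0005]
tool_rot: [0.739, 0.673, -0.0, -0.0]
force: [0.3, 0.2, -0.3]
finger_gap: -0.003
t 7.5 gap xy [ 49.5 199.5] world [5.763e+02 2.080e+02 5.000e-01] yaw 0.02 tilt [-0.001 -0.    -1.   ] F [ 0.3  0.2 -0.3] gap -0.003
side pack gap [  5.2 199.8] (109.8, 65.1) relyaw 0.21 ext [-27.4 144.9] [ 37.7 254.7]
```

```bash
python3 -m creep '{"claw":[0,0,0,0],"dp":[[0,-0.3,0],[0,-0.5,0],[0,-0.5,0],[0,-0.5,0]],"roll":[0,0,0,0]}'; python3 look.py s8; python3 -m creep '{"claw":[0,0,0,0,0,0],"dp":[[0,1,0],[0,2,0],[0,2.5,-3],[0,2.5,-7],[0,2.5,-9],[0,2.5,-9]],"roll":[0,0,0,0,0,0]}'; python3 look.py s9
```

```text
t: 7.95
tcp_pos: [0.5718, 0.2084, 0.0007]
tool_rot: [0.74, 0.673, -0.0, -0.0]
force: [-0.5, 0.7, 0.1]
finger_gap: -0.002
t 7.95 gap xy [ 44.9 199.5] world [571.8 208.4   0.7] yaw 0.01 tilt [-0.001 -0.    -1.   ] F [-0.5  0.7  0.1] gap -0.002
side pack gap [  0.8 200.2] (109.4, 64.8) relyaw 0.73 ext [-31.9 145.2] [ 33. 255.]
t: 8.6
tcp_pos: [0.6009, 0.2064, 0.0945]
tool_rot: [0.74, 0.673, 0.004, 0.002]
force: [0.5, -0.3, 0.2]
finger_gap: -0.0
t 8.6 gap xy [ 74.1 200.2] world [600.9 206.4  94.5] yaw -0.0 tilt [ 0.009  0.001 -1.   ] F [ 0.5 -0.3  0.2] gap -0.0
side pack gap [  1.  197.8] (104.6, 64.3) relyaw 0.41 ext [-30.9 145.4] [ 33.5 250.1]
```

View pics/s9.png

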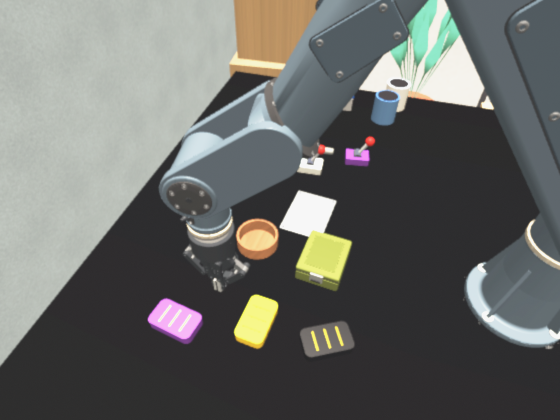

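The pack is now centred on the gap line (x ≈ 0.5 mm, yaw ≈ 0.5°), at about (256,321) in the side view. Next I go behind its +y end with the fingers 20 mm open.

```bash
python3 -c "
from h import *
to(0.5,282,90)"; python3 -m creep '{"claw":[1,2,2,2,2,2],"dp":[[3,0,0],[6,-3,0],[8,-7.3,0],[8.2,-7.3,0],[8.2,-7.3,0],[8.2,-7.3,0]],"roll":[0,0,0,0,0,0]}'; python3 -c "
from h import *
where()
to(0.5,282,-1)"
```

```text
dp [ 8.23 -7.19  0.22] roll -0.0
t: 9.25
tcp_pos: [0.5329, 0.2942, 0.0899]
tool_rot: [0.74, 0.673, -0.0, 0.0]
force: [0.5, -0.0, 0.4]
finger_gap: 0.232
t 9.25 gap xy [ -1.9 281.2] world [532.9 294.2  89.9] yaw -0.0 tilt [ 0. -0. -1.] F [ 0.5 -0.   0.4] gap 0.232
dp [0.08 0.23 9.09] roll -0.0
```

```bash
python3 -m creep '{"claw":[2,2,2,2,2],"dp":[[0,0.2,4],[0,0.2,7],[0,0.2,8.8],[0,0.2,9.1],[0,0.2,9.1]],"roll":[0,0,0,0,0]}'; python3 look.py s10; python3 -c "
from h import *
s=dict(np.load('side.npz'));
cv2.imwrite('pics/z10.png',cv2.resize(s['image'][240:380,190:340][...,::-1],None,fx=4,fy=4,interpolation=2))"
```

```text
t: 9.75
tcp_pos: [0.5349, 0.2935, -0.001]
tool_rot: [0.74, 0.673, -0.0, -0.0]
force: [0.2, -0.8, 0.7]
finger_gap: 0.234
t 9.75 gap xy [2.000e-01 2.807e+02] world [534.9 293.5  -1. ] yaw -0.08 tilt [-0.001 -0.    -1.   ] F [ 0.2 -0.8  0.7] gap 0.234
side pack gap [-28.5 189.9] (14.6, 91.9) relyaw 10.48 ext [-31.9 145.2] [-13.  236.2]
```

View pics/z10.png

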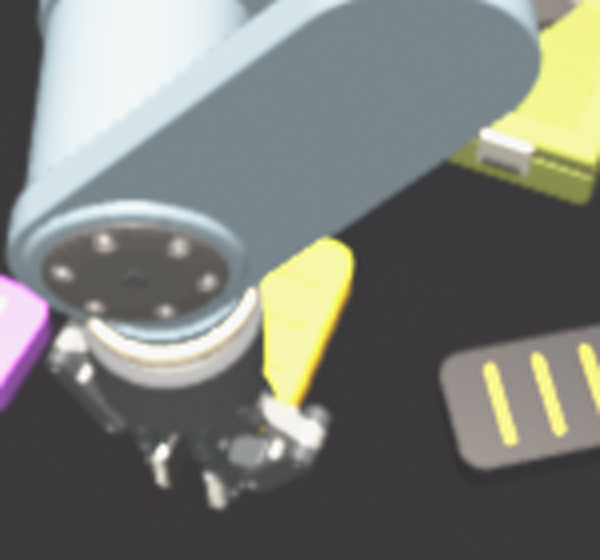

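```bash
python3 -m creep '{"claw":[2,2,2,2,2,2,2,2,2,2,2,2],"dp":[[-0.8,0,0.3],[-1.6,0,0.3],[-2.4,0,0.3],[-3.2,0,0.3],[-4.1,0,0.3],[-5,0,0.3],[-5.9,0,0.3],[-6.8,0,0.3],[-7.7,0,0.3],[-8.6,0,0.3],[-9.4,0,0.3],[-9.4,0,0.3]],"roll":[0,0,0,0,0,0,0,0,0,0,0,0]}'; python3 -c "
from h import *
where()
s=snap('side','s11.png');s=snap('top','t11.png')
p=pack(s,(60,60,225,400)); q=gap(cast(s,p,.022)*1000);print('pack',q.min(0),q.max(0))"
```

```text
t: 11.0
tcp_pos: [0.5245, 0.1993, -0.0036]
tool_rot: [0.74, 0.673, -0.001, -0.0]
force: [0.0, 0.2, 0.1]
finger_gap: 0.234
t 11.0 gap xy [ -1.3 185.9] world [524.5 199.3  -3.6] yaw -0.04 tilt [-0.002 -0.001 -1.   ] F [0.  0.2 0.1] gap 0.234
pack [-31.5  80.5] [ 31.5 173.5]
```

View pics/s11.png

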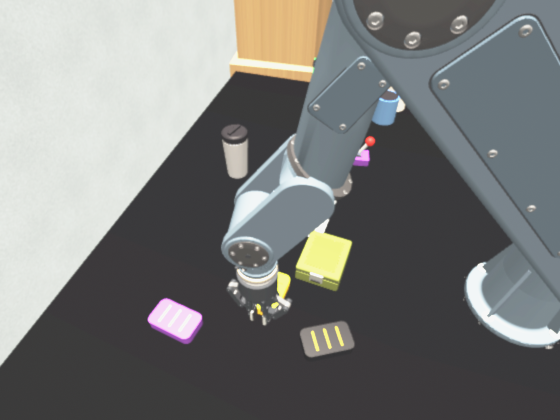

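View pics/t11.png

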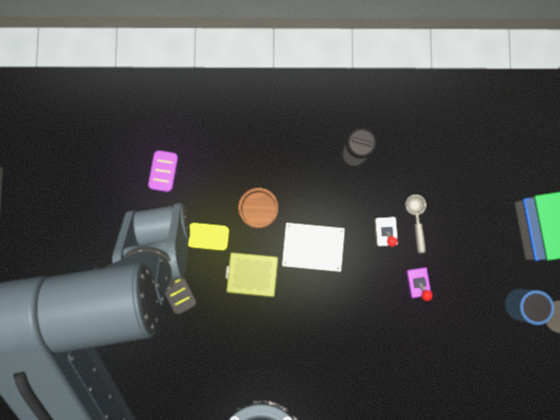

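```bash
cat > tl.py <<'E'
import sys
from h import *
where(); s=snap('top',sys.argv[1]+'.png')
p=pack(s,tuple(map(int,sys.argv[2:6]))); q=gap(cast(s,p,.022)*1000); r=rect(s,p,.022); a=r[4]+(0 if r[2]>r[3] else 90); print(gap(r[:2]),r,'relyaw',(a-84.6+90)%180-90,q.min(0),q.max(0))
# per-column mid x vs y slope
ys=np.round(q[:,1]/6);L=[(k*6,q[ys==k,0].min(),q[ys==k,0].max()) for k in np.unique(ys)]
L=np.array([l for l in L if l[2]-l[1]>50]); print('slope deg',np.degrees(np.arctan(-np.polyfit(L[:,0],(L[:,1]+L[:,2])/2,1)[0])),'midx',((L[:,1]+L[:,2])/2).round(1))
E
python3 tl.py t12 60 60 226 252
```

```text
t 11.1 gap xy [ -1.2 186.8] world [524.6 200.2  -3.7] yaw -0.0 tilt [-0.002 -0.001 -1.   ] F [-0.5  0.5  0.5] gap 0.232
[ -0.  126.9] (520.2, 140.4, 97.2, 62.8, 84.69) relyaw 0.09000000000000341 [-31.5  78.2] [ 31.4 175.5]
slope deg 0.2942000077047617 midx [ 0.4 -0.1  0.5  0.1 -0.7  0.1 -0.3  0.2 -0.3 -0.7 -0.3  0.5 -0.  -0.5
  0.  -0.5]
```

The top view shows the pack at (208,237), on the line within 0.5 mm and square to it within 0.3°. I'll keep pushing straight.

```bash
python3 -m creep '{"claw":[2,2,2,2,2,2,2,2,2,2],"dp":[[-0.8,0.05,0],[-1.6,0.1,0],[-2.4,0.1,0],[-3.2,0.1,0],[-4,0.1,0],[-4.8,0.1,0],[-5.6,0.1,0],[-6.4,0.1,0],[-7,0.1,0],[-7,0.1,0]],"roll":[0,0,0,0,0,0,0,0,0,0]}'; python3 tl.py t13 195 215 280 255
```

```text
t: 12.15
tcp_pos: [0.5196, 0.1301, -0.0033]
tool_rot: [0.74, 0.673, -0.0, -0.0]
force: [0.2, 0.6, -0.1]
finger_gap: 0.233
t 12.15 gap xy [  0.3 116.5] world [519.6 130.1  -3.3] yaw -0.04 tilt [-0. -0. -1.] F [ 0.2  0.6 -0.1] gap 0.233
[ 0.9 47.8] (513.7, 61.6, 86.5, 62.7, 84.42) relyaw -0.1799999999999926 [-30.5   4.5] [32.3 91.1]
slope deg -0.1122827941348996 midx [1.1 0.6 0.1 0.7 1.4 0.7 0.3 0.8 1.5 1.  0.5 1.1 1.6 0. ]
```

View pics/t13.png

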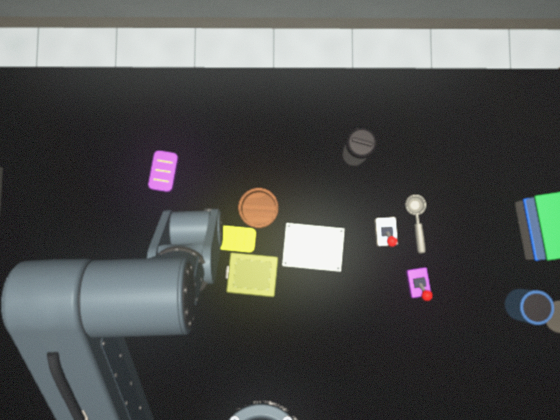

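The pack is in the gap mouth at (238,238), 0.9 mm off the line. I'll carry on.

```bash
python3 -m creep '{"claw":[2,2,2,2,2,2,2,2,2,2],"dp":[[-0.8,-0.05,0],[-1.6,-0.05,0],[-2.4,-0.05,0],[-3.2,-0.05,0],[-4,-0.05,0],[-4.8,-0.05,0],[-5.6,-0.05,0],[-6.4,-0.05,0],[-7,-0.05,0],[-7,-0.05,0]],"roll":[0,0,0,0,0,0,0,0,0,0]}'; python3 tl.py t14 215 215 320 265
```

```text
t: 13.2
tcp_pos: [0.5128, 0.0602, -0.0033]
tool_rot: [0.74, 0.673, -0.0, 0.0]
force: [0.8, -1.7, 1.6]
finger_gap: 0.235
t 13.2 gap xy [ 0.1 46.3] world [512.8  60.2  -3.3] yaw -0.0 tilt [ 0.    -0.001 -1.   ] F [ 0.8 -1.7  1.6] gap 0.235
[  0.6 -30.2] (506.1, -16.0, 69.2, 63.1, 83.79) relyaw -0.8099999999999881 [-30.6 -64.8] [32.3  4.7]
slope deg -0.21268790156376283 midx [0.2 1.2 0.5 1.2 0.7 0.  0.8 1.5 0.9 0.3 1.1]
```

View pics/t14.png

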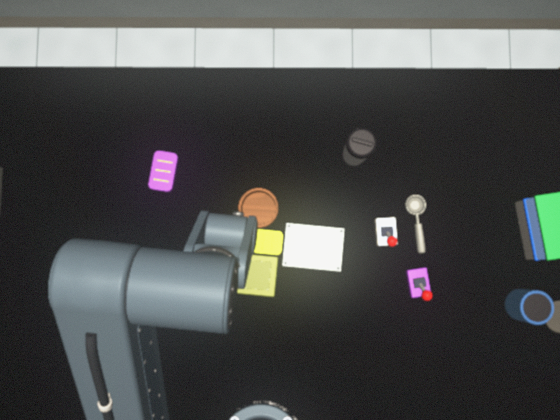

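The pack is passing through the gap with its front at (282,243), and forces are small. The fingers go into the gap next, so I'll take this in moderate steps.

```bash
python3 -m creep '{"claw":[2,2,2,2,2,2,2],"dp":[[-0.7,0,0],[-1.4,0,0],[-2.1,0,0],[-2.8,0,0],[-3.5,0,0],[-4,0,0],[-4,0,0]],"roll":[0,0,0,0,0,0,0]}';python3 -m creep '{"claw":[2,2,2,2,2,2],"dp":[[-0.8,0,0],[-1.6,0,0],[-2.4,0,0],[-3.2,0,0],[-4,0,0],[-4,0,0]],"roll":[0,0,0,0,0,0]}'; python3 tl.py t15 240 215 360 280
```

```text
t: 13.95
tcp_pos: [0.5089, 0.0205, -0.0032]
tool_rot: [0.74, 0.673, -0.0, 0.0]
force: [1.4, -1.1, 3.7]
finger_gap: 0.237
t: 14.55
tcp_pos: [0.5052, -0.0192, -0.0032]
tool_rot: [0.74, 0.673, -0.0, 0.0]
force: [1.4, -1.3, 4.0]
finger_gap: 0.237
t 14.55 gap xy [  0.  -33.5] world [505.2 -19.2  -3.2] yaw 0.01 tilt [ 0.    -0.001 -1.   ] F [ 1.4 -1.3  4. ] gap 0.237
[  0.  -98.9] (499.0, -84.4, 4.9, 50.5, 75.27) relyaw 80.66999999999999 [ -24.5 -103.5] [ 24.9 -92.4]Traceback (most recent call last):
  File "tl.py", line 7, in <module>
    L=np.array([l for l in L if l[2]-l[1]>50]); print('slope deg',np.degrees(np.arctan(-np.polyfit(L[:,0],(L[:,1]+L[:,2])/2,1)[0])),'midx',((L[:,1]+L[:,2])/2).round(1))
                                                                                                   ~^^^^^
IndexError: too many indices for array: array is 1-dimensional, but 2 were indexed
```

View pics/t15.png

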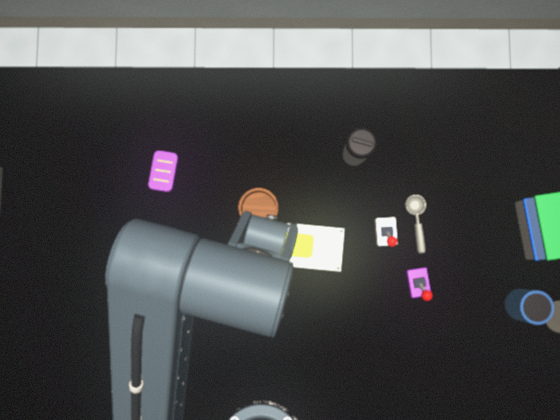

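```bash
sed -i 's/(H>25)&(H<33)&(S>125)&(V>160)/(H>22)\&(H<36)\&(S>60)\&(V>160)/' h.py; python3 -m creep '{"claw":[2],"dp":[[0,0,-0.2]],"roll":[0]}'; python3 tl.py t16 298 215 360 280
```

```text
t: 14.7
tcp_pos: [0.5041, -0.0183, -0.0017]
tool_rot: [0.739, 0.673, -0.001, -0.001]
force: [-0.0, -0.4, -0.5]
finger_gap: 0.235
t 14.7 gap xy [ -1.1 -32.7] world [504.1 -18.3  -1.7] yaw 0.05 tilt [-0.002  0.    -1.   ] F [-0.  -0.4 -0.5] gap 0.235
[   1.4 -123.1] (498.1, -108.6, 35.6, 60.7, 89.84) relyaw -84.75999999999999 [ -28.6 -141.7] [  30.  -102.6]
slope deg -0.8730109782269799 midx [ 0.2 -0.2 -0.6  0.9  0.5  0. ]
```

```bash
python3 -m creep '{"claw":[2,2,2,2,2,2,2,2],"dp":[[-0.8,0.05,0],[-1.6,0.05,0],[-2.4,0.05,0],[-3.2,0.05,0],[-4,0.05,0],[-4.8,0.05,0],[-5.3,0.05,0],[-5.3,0.05,0]],"roll":[0,0,0,0,0,0,0,0]}'; python3 tl.py t17 298 215 360 280
```

```text
t: 15.55
tcp_pos: [0.5008, -0.0721, -0.0013]
tool_rot: [0.74, 0.673, 0.0, 0.0]
force: [0.8, -0.4, -0.7]
finger_gap: 0.235
t 15.55 gap xy [  0.6 -86.5] world [500.8 -72.1  -1.3] yaw -0.05 tilt [ 0.001 -0.    -1.   ] F [ 0.8 -0.4 -0.7] gap 0.235
[   1.4 -179.5] (492.8, -164.7, 35.0, 59.9, 75.58) relyaw 80.97999999999999 [ -27.  -195.5] [  31.6 -158.3]
slope deg 4.004172940709387 midx [2.8 2.4 1.9 2.3 0.7]
```

View pics/t17.png

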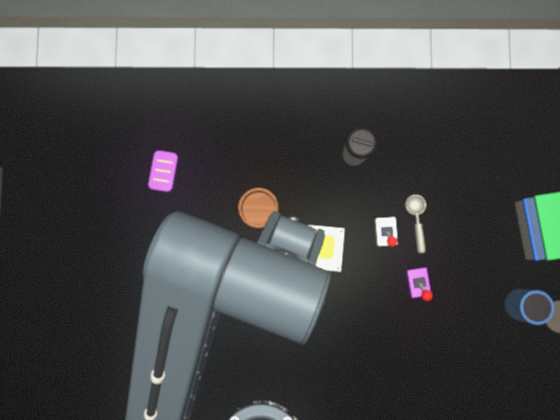

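The pack's front edge is about 50 mm past the plate's centre, so the pack should be centred. I'll back off, lift, and check with the arm out of the way.

```bash
python3 -m creep '{"claw":[2,2,2,2,2,2,2,1,0,0],"dp":[[0.8,0,0],[1.2,0,0],[1.2,0,-3],[1.2,0,-7],[1.2,0,-11],[1.2,0,-14],[1.2,0,-14],[1.2,0,-14],[1.2,0,-14],[1.2,0,-14]],"roll":[0,0,0,0,0,0,0,0,0,0]}'; python3 -c "
from h import *
where();to(468,-319,140,9.1,True); to(440,-319,140,9.1,True)"
```

```text
t: 16.6
tcp_pos: [0.5006, -0.0586, 0.1373]
tool_rot: [0.739, 0.673, -0.001, -0.001]
force: [-0.2, 0.6, -0.2]
finger_gap: 0.004
t 16.6 gap xy [ -0.8 -73.1] world [500.6 -58.6 137.3] yaw 0.03 tilt [-0.003  0.001 -1.   ] F [-0.2  0.6 -0.2] gap 0.004
dp [-26.23  -0.81  -0.29] roll -0.158
dp [-26.5   -3.6   -0.28] roll -0.158
```

```bash
python3 -m creep '{"claw":[0,0,0,0,0,0,0,0,0,0],"dp":[[-4,-0.8,0],[-8,-0.8,0],[-12,-0.8,0],[-16,-0.8,0],[-20,-0.8,0],[-24,-0.8,0],[-26.2,-0.8,0],[-26.2,-0.8,0],[-26.2,-0.8,0],[-26.2,-0.8,0]],"roll":[-0.15,-0.158,-0.158,-0.158,-0.158,-0.158,-0.158,-0.158,-0.158,-0.158]}'; python3 look.py s18 240 180 350 260; python3 -c "
from h import *
snap('top','t18.png'); to(468,-319,54,9.1,True)"
```

```text
t: 17.6
tcp_pos: [0.4685, -0.3174, 0.1377]
tool_rot: [0.684, 0.73, 0.0, -0.002]
force: [-0.4, 0.2, -0.1]
finger_gap: -0.001
t 17.6 gap xy [  -8.4 -333.8] world [ 468.5 -317.4  137.7] yaw 9.11 tilt [-0.002  0.002 -1.   ] F [-0.4  0.2 -0.1] gap -0.001
side pack gap [-80.3 -27.6] (99.4, 102.9) relyaw -89.27 ext [-131.5  -77.3] [-29.   22.8]
dp [-0.16 -0.1   8.43] roll 0.001
```

View pics/s18.png

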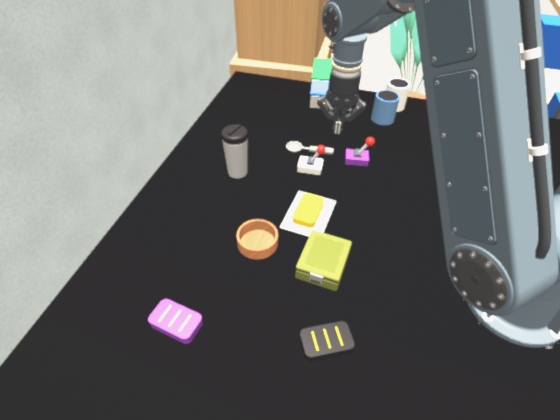

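View pics/t18.png

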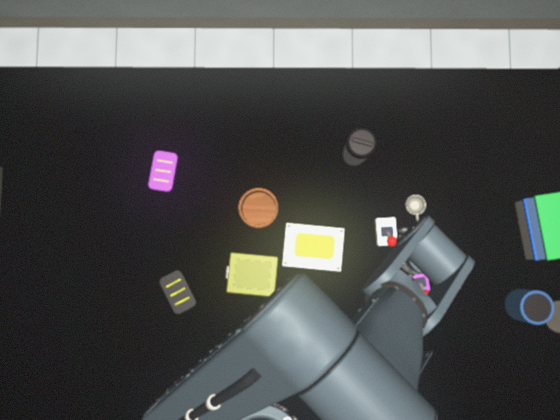

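In both views the pack lies centred on the plate with a white margin all round, and the bystanders haven't moved. I'll lower beside the lever.

```bash
python3 -m creep '{"claw":[0,0,0,0,0],"dp":[[0,-0.1,3],[0,-0.1,6],[0,-0.1,8.4],[0,-0.1,8.4],[0,-0.1,8.4]],"roll":[0,0,0,0,0]}'; python3 -c "
from h import *
where(); s=snap('side','s19.png')
cv2.imwrite('pics/z19.png',cv2.resize(s['image'][80:200,260:400][...,::-1],None,fx=5,fy=5,interpolation=2))
to(535,-315,54,9.1,True)"
```

```text
t: 18.2
tcp_pos: [0.4683, -0.3184, 0.0548]
tool_rot: [0.684, 0.73, 0.0, -0.0]
force: [1.0, 0.5, 0.1]
finger_gap: 0.0
t 18.2 gap xy [  -8.5 -334.8] world [ 468.3 -318.4   54.8] yaw 9.13 tilt [-0.001  0.001 -1.   ] F [1.  0.5 0.1] gap 0.0
dp [-0.01  6.63  0.16] roll 0.0
```

View pics/z19.png

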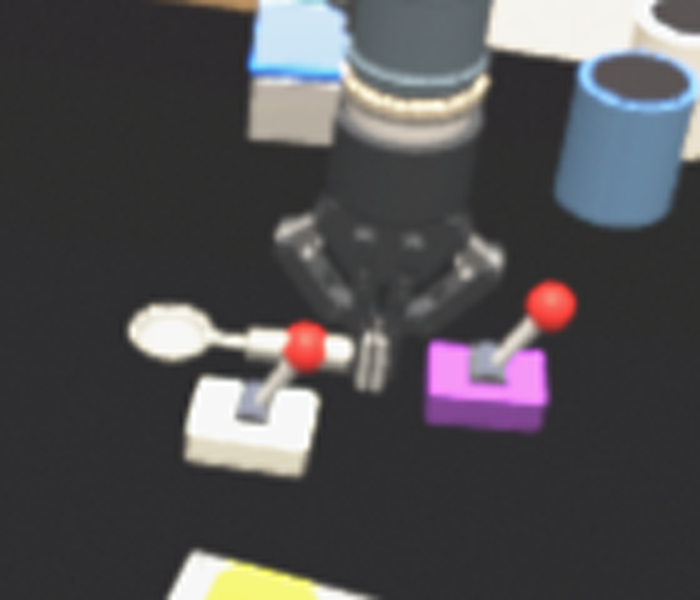

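The shut fingers stand beside the red ball on its off side: fingertips at (333,155) in the full picture, ball at (321,149). Now I'll push.

```bash
python3 -m creep '{"claw":[0,0,0,0,0,0,0,0,0,0,0,0],"dp":[[0,0.6,0],[0,1.2,0],[0,1.8,0],[0,2.4,0],[0,3,0],[0,3.6,0],[0,4.2,0],[0,4.8,0],[0,5.4,0],[0,6,0],[0,6.4,0],[0,6.4,0]],"roll":[0,0,0,0,0,0,0,0,0,0,0,0]}'; python3 -c "
from h import *
where(); s=snap('side','s20.png')
cv2.imwrite('pics/z20.png',cv2.resize(s['image'][80:200,260:400][...,::-1],None,fx=5,fy=5,interpolation=2))"
```

```text
t: 19.45
tcp_pos: [0.5328, -0.3151, 0.0545]
tool_rot: [0.684, 0.729, 0.0, 0.0]
force: [-0.6, 0.5, -0.7]
finger_gap: 0.001
t 19.45 gap xy [  55.3 -325.4] world [ 532.8 -315.1   54.5] yaw 9.08 tilt [ 0.001 -0.    -1.   ] F [-0.6  0.5 -0.7] gap 0.001
```

View pics/z20.png

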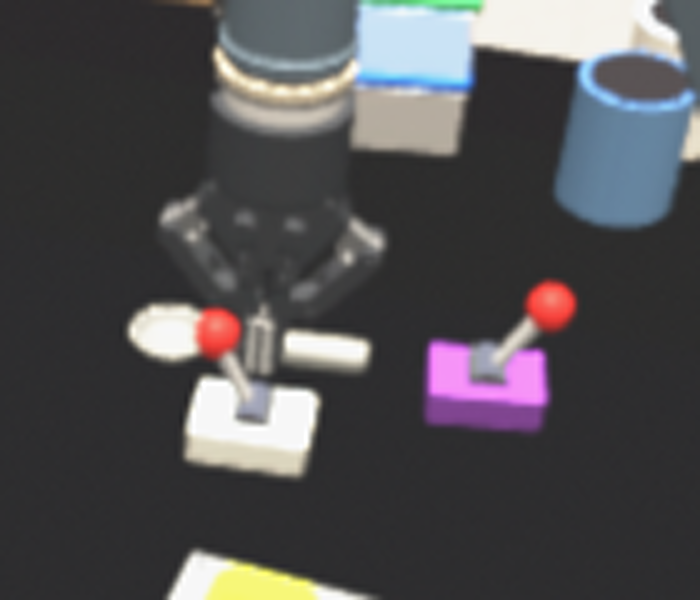

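Nearly over. I'll creep on until the hard stop shows as force.

```bash
for i in 1 2 3; do python3 -m creep '{"claw":[0,0],"dp":[[0,0.2,0],[0,0.2,0]],"roll":[0,0]}' | grep -E "tcp|force"; done
```

```text
tcp_pos: [0.534, -0.315, 0.0546]
force: [-0.9, 0.1, -0.0]
tcp_pos: [0.5359, -0.3148, 0.0546]
force: [-0.8, 0.8, -1.4]
tcp_pos: [0.5369, -0.3147, 0.0545]
force: [-4.9, -0.9, -0.5]
```

```bash
for i in 1 2; do python3 -m creep '{"claw":[0,0],"dp":[[0,0.1,0],[0,0.1,0]],"roll":[0,0]}' | grep -E "tcp|force"; done
```

```text
tcp_pos: [0.5371, -0.3146, 0.0545]
force: [-6.5, -1.6, 0.7]
tcp_pos: [0.5371, -0.3146, 0.0544]
force: [-8.6, -2.1, 2.6]
```

The hard stop is reached: the TCP has stalled and the force is climbing past 8 N. I'll back off, lift, move clear, and check.

```bash
python3 -m creep '{"claw":[0,0,0,0,0,0,0,0,0,0,0,0],"dp":[[0,-1,0],[0,-2,0],[0,-3,0],[0,-3.5,-3],[0,-3.5,-7],[0,-3.5,-11],[0,-6,-15],[-4,-8,-15],[-8,-10,-15],[-12,-10,-15],[-16,-10,-15],[-16,-10,-15]],"roll":[0,0,0,0,0,0,0,0,0,0,0,0]}'; python3 -c "
from h import *
where(); t=snap('side','s21.png'); s=snap('top','t21.png')
for n,im,b in(('top',s,(365,195,402,255)),('side',t,(285,130,330,165))):
  H,S,V=cv2.split(cv2.cvtColor(im['image'],cv2.COLOR_RGB2HSV))
  r=big(((H<8)|(H>172))&(S>90)&(V>100),b); c,_=cv2.minEnclosingCircle(r.astype(np.float32)); print(n,c,cast(im,c,.075)[0].round(4))
H,S,V=cv2.split(cv2.cvtColor(s['image'],cv2.COLOR_RGB2HSV))
p=big((H>22)&(H<36)&(S>60)&(V>160),(286,222,342,272)); print('pack',gap(rect(s,p,.022)[:2]),rect(s,p,.022))
"
```

```text
t: 21.7
tcp_pos: [0.45, -0.487, 0.205]
tool_rot: [0.686, 0.728, -0.001, 0.003]
force: [0.4, 1.6, -0.7]
finger_gap: -0.005
t 21.7 gap xy [ -10.9 -504.3] world [ 450. -487.  205.] yaw 8.81 tilt [ 0.003 -0.006 -1.   ] F [ 0.4  1.6 -0.7] gap -0.005
top (389.5, 217.5) [ 0.5641 -0.3138  0.075 ]
side (301.5, 146.5) [ 0.5646 -0.3156  0.075 ]
pack [   2.  -146.6] (496.5, -132.0, 97.9, 57.8, 84.42)
```

View pics/s21.png

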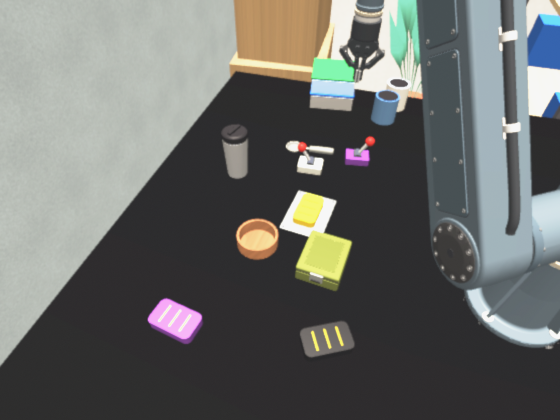

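View pics/t21.png

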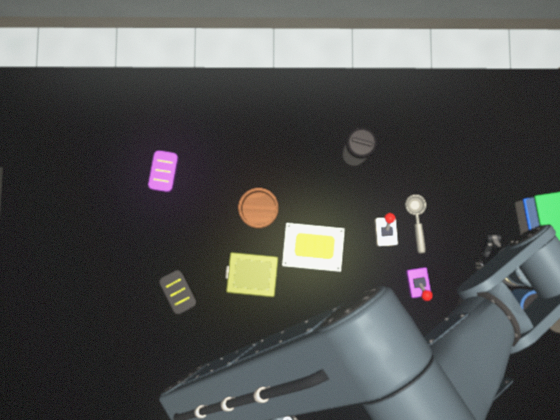

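The ball is now about 29 mm to the +x side of the housing in both views; it started about 28 mm to the −x side. The pack is centred on the plate, and the spoon at (416,222) and tumbler at (360,145) are where they began. I'll let the arm settle and hand in.

```bash
python3 -m creep '{"claw":[0,0,0],"dp":[[0,0,0],[0,0,0],[0,0,0]],"roll":[0,0,0]}'; python3 -c "
from h import *
print(workorder.sign_off())"
```

```text
t: 22.1
tcp_pos: [0.4507, -0.4794, 0.2049]
tool_rot: [0.684, 0.73, 0.0, -0.0]
force: [-0.4, 0.3, 0.4]
finger_gap: 0.0
the job is handed in; nothing more can be done
None
```

The ice pack is on the chill plate and the lever is fully over to its on side; I handed the job in at t ≈ 22 s.

**Ice pack:** I pushed it sideways about 18 mm onto the gap's middle line. Then I pushed it straight through from its +y end with two slightly open fingers. The last check showed it within about 2 mm of the plate's centre and within about 0.5° of square, wholly on the plate.

**Lever:** I pushed the red lever across with the fingers shut until it stopped hard, with the force rising past 8 N. Its ball went from about 28 mm on the −x side to about 29 mm on the +x side. Both cameras agree on that.

**Bystanders:** The tumbler and spoon look unmoved in both views. The lunchbox, bowl and look-alikes do too. The arm was clear of everything when I handed in.

**What disagreed:**
- **Tip height:** The fingertips touched the bench at a reported TCP height of −6 mm, not the +19 mm the description implies. My first sideways push therefore passed over the pack without moving it. I corrected this by feeling for the bench, with about 18 N of contact.
- **Pack's size in the images:** Colour masks put its measured size a few mm off, and the arm hid it in some mid-push pictures.

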